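# Open the hood of the finished analyser

### The arm

A 7-joint arm with a two-finger parallel gripper is mounted at the origin on the work surface. World frame = base frame: x ahead of the robot, y to its left, z up, the work surface at z = 0. Lengths are in m, angles in rad, forces in N, time in s.
With the tool pointing down it reaches from about 0.425 to 0.925 m from the base axis. Payload 6.8 kg.
Tool frame: the origin (TCP) lies midway between the tips of the shut fingers; the grasp point (between the pads) lies 19 mm behind it; y points along the fingers, z is the direction in which the jaws open and shut, and the axes are right-handed (so a half turn about y gives the same grasp; the last joint's range is limited). The gripper opens to 85 mm and grips with 20 to 120 N. Pads are 22 mm wide; open, the fingers measure 114 mm over their backs; the gripper's body (76 mm by 85 mm) begins 54 mm behind the grasp point. The pads swing forward as they close: fully open they stand 13 mm farther back than shut.
Start: joints at [1.074, 0.477, 0.022, 1.555, -0.011, 1.109, -0.083], TCP at [0.256, -0.625, 0.231] pointing down, gripper open.
Joint ranges: [-2.96, 2.96], [-0.34, 2.1], [-1.41, 1.46], [0.24, 2.44], [-1.37, 4.51], [0.17, 1.92], [-2.96, 2.96]. Speed limits (rad/s): [2.39, 2.39, 3.14, 3.14, 3.14, 3.14, 3.14].

### API

Orientations are given as a unit quaternion [w, x, y, z].
In Python, from station import bot gives the robot as it stands. The module is installed in compiled form; this text tells all that it offers.
- The arm moves only by the shell command python3 -m crank 'ROWS' [FORCE]. ROWS is JSON, a list of rows, each an object with "linear": the shift along the tool's x, y, z in m, a list of three; "dr": the turn, a rotation vector about the tool's x, y, z in degrees, a list of three; "hand": the gripper command: -1 is shut, 1 is fully open, values between are in proportion. A call has 1 to 10 rows; each row is the pose to reach, as a shift and turn from the pose commanded when the call began, along the tool's axes at that moment; what a row does not reach only later rows make up. A row lasts 1/12 s, in which the tool goes at most 41.7 mm and 7.16 degrees, less where a joint would pass 70% of its speed; a pose out of reach is approached as far as the arm can. A call with a gripper value outside its range is refused whole. The fingers move at their own pace and stop on an object; FORCE is the grip in N (left out, the last holds). Time passes only in rows, so rows that repeat a pose let the fingers close. It gives the time, the measured TCP pose, the force and the opening at its end, in the units of the state.
- bot.get_obs(): the state, without advancing time (a new reading comes with each control period).
- bot.read_camera(name): name is "scene" or "top" or "wrist"; returns the picture (420x560x3 uint8, blue, green, red); there is no depth.
- bot.camera_params(name): a dict with "K" (3x3 intrinsics, pixels), "k1" (the pictures are not rectified: a ray, as slopes to the right and down, at radius r is drawn at 1 + k1 r^2 times it, then the intrinsics apply), "R" (3x3) and "t" (3): a world point X has camera coordinates R X + t; the wrist camera has in their place "hand_eye" (4x4, takes a point from camera to tool coordinates, whose origin is the TCP and whose axes are the tool frame's). Camera axes: x right, y down, z forward; pixel columns grow to the right and rows downward; lengths in m; the calibration is good to about 2 mm. A picture is of the moment at which its call begins: read the wrist's pose just before it. camera_params takes no time and is no camera call.
- bot.hand_in(): hands the job in, once; it reports no verdict.
Trained networks look in the newest picture that a camera, given by its name, has taken for a name from the list of things; names that differ only in an ending like _2 or _b are one class to them, and where a whole thing is asked for, a point or a joint stands for the part that bears it (a point fixed in the world has none). Each returns a list of dicts, best first, with "score" (0 to 1); they miss things now and then, are a little off and sometimes report something else, mostly with a low value. They report only what shows in the picture. A call takes as long as a camera call.
- bot.search_frame(camera, target): "extent" ([left, top, right, bottom] in pixels, round what is visible of it).
- bot.cut_out(camera, target): "pixels" (420x560 bool, what is visible of it) and "extent" ([left, top, right, bottom] in pixels, round what is visible of it).
- bot.place_of(camera, target): "xy" ([column, row] in pixels: a listed point, or the origin of a listed thing).
The state is a dict: "t": time; "q": joint angles; "joint_vel": joint speeds; "joint_torque": joint torques, N m; "eef_pos": TCP position; "tool_rot": TCP orientation; "contact_force": force on the tool from outside, world axes, zero at the start; "torque": the same for the moment, N m; "gripper_width": opening from 0.0 (shut) to 1.0 (fully open).
Only numpy, scipy, OpenCV 4.12 (cv2) and the standard library are available. Lean on these libraries where they do the work, as an engineer would, in place of code of your own. Each camera call takes 0.05 s, during which the arm holds its last target. There are 200 camera calls.

### The job

Two white bench analysers stand side by side. The one with the green light strip has finished its run: lift its hood by the blue handle, past the balance point, so that its springs carry it up and hold it wide open, and let go. The one with the red light strip is still running: leave its hood shut.

Things in the scene. Friction and masses are not known exactly. Their poses are not given: they have to be found in the camera images.
- ready_hood (a joint): Hood angle (rad) of the analyser with the GREEN light strip (170 x 26 mm, across the top of the hood by its hinge): 0 shut, 1.2 stop. White shell, light blue window, 200 mm long, 220 wide, 70 high, 0.8 kg, hinged at its far lower edge: the near edge rises. Below about 0.65 it falls shut (under 3 N at the handle lifts it); past 0.75 springs push it up to the stop with 0.5 to 3 N.
- ready_handle (a point): Middle of that hood's blue handle: level round bar, 12 mm thick, 120 long (100 free between end posts), along this frame's y; 39 mm free gap from bar to hood front. Shut: bar 130 mm above table, 70 above console, 20 below hood top; x points level to the hinge (away), z up; the hinge line is 245 mm along x and 50 mm below, parallel to y. Frame turns with the hood; machine yaw within 0.25.
- busy_hood (a joint): Hood angle (rad) of the twin analyser with the RED light strip, 0 shut. Same size and looks but for the strip. It must stay shut. Both machines are fixed to the table: 300 mm deep, 220 wide, console in front of the hood 60 mm high; they stand side by side, either one on the left.

How it is judged:
At the end, for the whole second after the job is handed in: The green-strip analyser's hood stands open by itself at more than 1.05 rad (stop at 1.2) and has come to rest (slower than 0.1 rad/s); the red-strip analyser's hood is shut (below 0.05 rad) (value of joint ready_hood above 1.05 rad and velocity of joint ready_hood below 0.1 rad/s and value of joint busy_hood below 0.05 rad); the robot touches nothing.
It fails at once if the hood of the analyser with the red light strip is lifted (more than 0.1 rad) (value of joint busy_hood above 0.1 rad).
It also fails if it takes over 34 s, if anything falls off the work surface, if the arm or the gripper's body presses on something with over 40 N, if the wrist force passes 120 N, or if a joint passes its speed limit or range.

## Working session

There is one attempt and no reset: what is moved stays moved. The work goes in short steps, Python scripts to look and compute and a shell command to move; the robot and the scene stay as the last step left them, time stands still between calls to the robot, and variables do not carry over. Pictures are saved under pics/ and viewed, about 8 in all and at most 12, crops included, and the job is handed in when it is done.

```bash
mkdir -p pics
cat > h.py <<'E'
import numpy as np, cv2
from station import bot
from scipy.spatial.transform import Rotation as R
def rot(q): return R.from_quat([q[1],q[2],q[3],q[0]])
def ray(cam,px):
    p=bot.camera_params(cam);K=np.array(p['K'])
    d=np.array([p['k1'],0,0,0],float)
    s=cv2.undistortPoints(np.array([[px]],float),K,d)[0,0]
    v=np.array([s[0],s[1],1.])
    Rm=np.array(p['R']);t=np.array(p['t']);return -Rm.T@t, Rm.T@v
def atz(cam,px,z):
    o,v=ray(cam,px);return o+v*(z-o[2])/v[2]
def tri(a,b):
    (o1,v1),(o2,v2)=a,b
    A=np.c_[v1,-v2];s=np.linalg.lstsq(A,o2-o1,rcond=None)[0]
    p,q=o1+v1*s[0],o2+v2*s[1];return (p+q)/2,np.linalg.norm(p-q)
E
python3 - <<'E'
from h import *
o=bot.get_obs();print(o['t'],o['eef_pos'],o['tool_rot'],o['contact_force'],o['gripper_width']);print(rot(o['tool_rot']).as_matrix().round(3))
ims=[]
for c in('scene','top'):
    im=bot.read_camera(c).copy()
    for n in('ready_handle',):
        for r in bot.place_of(c,n): print(c,n,r); cv2.circle(im,tuple(int(v) for v in r['xy']),4,(255,0,255),1)
    for n in('ready_hood','busy_hood'):
        for r in bot.search_frame(c,n): print(c,n,r)
    cv2.imwrite(f'pics/{c}.png',im)
E
```

```text
0.0 [ 0.2556225  -0.62407158  0.23032004] [ 0.13643262 -0.13677543  0.69441586 -0.693156  ] [ 0.49623214  0.40765298 -1.27785108] 1.0006243957585388
[[-0.925 -0.001  0.379]
 [-0.379  0.002 -0.925]
 [ 0.    -1.    -0.002]]
scene ready_handle {'xy': [149.3, 202.3], 'score': 0.73}
scene ready_hood {'extent': [99.2, 180.7, 289.6, 343.1], 'score': 0.95}
scene busy_hood {'extent': [308.3, 124.6, 461.9, 235.9], 'score': 0.86}
top ready_handle {'xy': [387.9, 287.0], 'score': 0.63}
top ready_hood {'extent': [298.8, 138.5, 449.5, 301.0], 'score': 0.91}
```

View pics/scene.png

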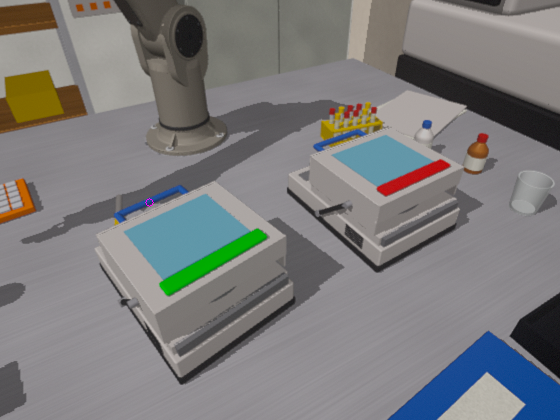

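View pics/top.png

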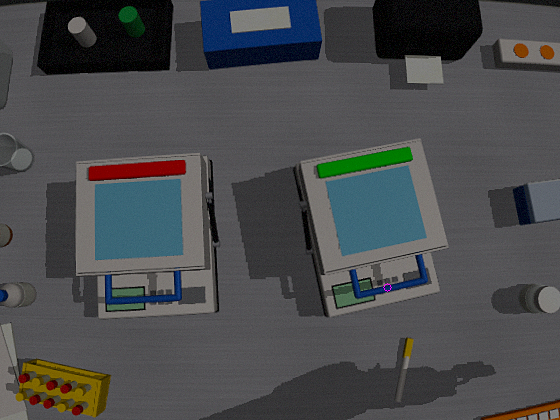

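The scene view shows the green-strip machine at the lower left, with its blue bar near (150,202). In the top view it is on the right: bar from about (357,295) to (425,284), green strip from (318,170) to (412,155). The detections fit both pictures.

Run:
```python
from h import *
im=cv2.imread('pics/top.png').astype(int);b,g,r=im[...,0],im[...,1],im[...,2]
def mar(m,name,z):
    n,l,st,c=cv2.connectedComponentsWithStats(m.astype(np.uint8))
    for k in range(1,n):
        if st[k,4]>150:
            ys,xs=np.where(l==k)
            P=np.array([atz('top',(x,y),z)[:2] for x,y in zip(xs,ys)])
            rc=cv2.minAreaRect(P.astype(np.float32)*1000); print(name,c[k],st[k],P.mean(0),rc,cv2.boxPoints(rc).round().tolist())
mar((g>120)&(r<80)&(b<80),'green',.155)
mar((b>110)&(r<60)&(g<110)&(np.arange(420)[:,None]>230),'blue',.13)
pt=(387.9,287.0);ps=(149.3,202.3)
print(atz('top',pt,.13),atz('scene',ps,.13),tri(ray('top',pt),ray('scene',ps)))
for e in((357,295),(425,284)):print(atz('top',e,.13))
print('top cam',ray('top',(280,210))[0])
bl=((b>110)&(r<60)&(g<110)).astype(np.uint8)
p=bot.camera_params('wrist');print(p['hand_eye'])
```

```text
green [365.40677966 161.56497175] [319 148  93  28 885] [ 0.65935789 -0.16194979] ((659.5403442382812, -162.33340454101562), (19.440196990966797, 163.7485809326172), 11.095277786254883) [[634.0, -84.0], [666.0, -245.0], [685.0, -241.0], [653.0, -80.0]]
blue [134.31545519 244.01764291] [  95  231   88   29 1417] [0.52364218 0.23747944] ((525.6856079101562, 231.01861572265625), (48.84219741821289, 152.13494873046875), 2.7090933322906494) [[498.0, 306.0], [505.0, 154.0], [554.0, 156.0], [546.0, 308.0]]
[ 0.44513536 -0.19672101  0.13      ] [ 0.44770576 -0.20542744  0.13      ] (array([ 0.44392048, -0.20146966,  0.12560826]), np.float64(0.00731238225538489))
[ 0.43300993 -0.14278105  0.13      ]
[ 0.44837726 -0.26242107  0.13      ]
top cam [ 0.46776844 -0.00420623  0.8760891 ]
[[-1.44896997e-04  9.64889705e-01  2.62655357e-01 -6.53570447e-02]
 [ 6.17327336e-04 -2.62655224e-01  9.64889555e-01 -1.42925030e-01]
 [ 9.99999799e-01  3.01953930e-04 -5.57594838e-04  3.73307294e-04]
 [ 0.00000000e+00  0.00000000e+00  0.00000000e+00  1.00000000e+00]]
```

```bash
python3 -m crank '[{"linear":[-0.034,-0.02,-0.032],"dr":[0,-7,0],"hand":0.1},{"linear":[-0.068,-0.02,-0.064],"dr":[0,-14,0],"hand":0.1},{"linear":[-0.100,-0.02,-0.095],"dr":[0,-21,0],"hand":0.1},{"linear":[-0.130,-0.02,-0.125],"dr":[0,-28,0],"hand":0.1},{"linear":[-0.160,-0.02,-0.155],"dr":[0,-35,0],"hand":0.1},{"linear":[-0.19,-0.02,-0.182],"dr":[0,-42,0],"hand":0.1},{"linear":[-0.22,-0.02,-0.21],"dr":[0,-49,0],"hand":0.1},{"linear":[-0.25,-0.02,-0.238],"dr":[0,-56,0],"hand":0.1},{"linear":[-0.275,-0.02,-0.262],"dr":[0,-63,0],"hand":0.1},{"linear":[-0.3,-0.02,-0.283],"dr":[0,-70,0],"hand":0.1}]'
python3 - <<'E'
from h import *
o=bot.get_obs();print(o['t'],o['eef_pos'],o['gripper_width'],o['q'])
im=bot.read_camera('wrist');cv2.imwrite('pics/w1.png',im)
print(bot.place_of('wrist','ready_handle'))
E
```

```text
t: 1.23
eef_pos: [0.4264, -0.2471, 0.2517]
tool_rot: [-0.511, 0.511, -0.488, 0.489]
contact_force: [0.7, 0.3, 0.3]
gripper_width: 0.549
1.2333 [ 0.42644421 -0.24705492  0.25167732] 0.5494346834026818 [ 0.74574556  0.18077786 -0.38994511  1.93551129  0.07995748  1.03942215
  0.36657333]
[{'xy': [311.5, 152.0], 'score': 0.6}]
```

View pics/w1.png

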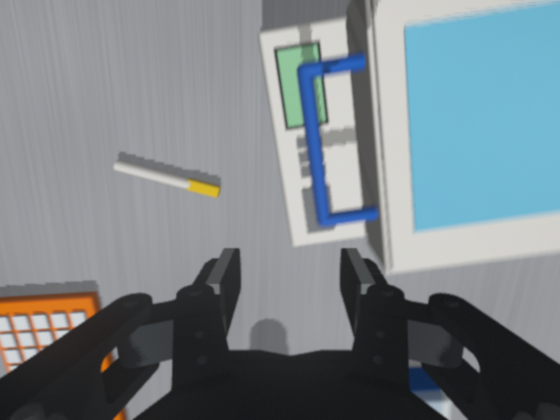

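The wrist view shows the green machine's bar from about (308,70) to (324,221), clear of the fingers.

```bash
cat >> h.py <<'E'
def wray(px,o):
    p=bot.camera_params('wrist');K=np.array(p['K'])
    s=cv2.undistortPoints(np.array([[px]],float),K,np.array([p['k1'],0,0,0],float))[0,0]
    H=np.array(p['hand_eye']);Rt=rot(o['tool_rot']).as_matrix()
    return Rt@H[:3,3]+o['eef_pos'], Rt@(H[:3,:3]@np.array([s[0],s[1],1.]))
def watz(px,o,z):
    c,v=wray(px,o);return c+v*(z-c[2])/v[2]
E
python3 - <<'E'
from h import *
o=bot.get_obs();im=cv2.imread('pics/w1.png').astype(int);b,r=im[...,0],im[...,2]
g=im[...,1];m=(b>90)&(b-r>70)&(b-g>50);m[:, :290]=0;m[:,385:]=0;m[240:]=0;m[:50]=0
ys,xs=np.where(m);print(len(ys),ys.min(),ys.max())
P=[]
for y in range(85,206,5):
    c=np.where(m[y])[0]; P.append(watz((c.mean(),y),o,.13)[:2])
P=np.array(P);f=cv2.fitLine(P.astype(np.float32),cv2.DIST_HUBER,0,.001,.001).ravel();d=f[:2];print('yaw',np.degrees(np.arctan2(-d[0],d[1])), np.abs((P-f[2:])@[-d[1],d[0]]).max())
e=[watz(p,o,.13) for p in((308,67),(325,224))];print(e,np.linalg.norm(e[0]-e[1]),(e[0]+e[1])/2)
R0=rot(o['tool_rot']).as_matrix();print(R0.round(3))
mid=(e[0]+e[1])/2; print('shift in tool',R0.T@(mid-o['eef_pos']), 'zdir yaw',np.degrees(np.arctan2(R0[1,2],R0[0,2])))
top=(387.9,287.0);print(tri(wray((316.5,146),o),ray('top',top)))
E
```

```text
3100 54 225
yaw -168.3363 0.00023885465515331012
[array([ 0.43709867, -0.13610139,  0.13      ]), array([ 0.46048618, -0.26057353,  0.13      ])] 0.12665026356743692 [ 0.44879243 -0.19833746  0.13      ]
[[ 0.054  0.003  0.999]
 [-0.999  0.002  0.054]
 [-0.002 -1.     0.003]]
shift in tool [-0.04250345  0.12218556  0.02116854] zdir yaw 3.1042811686215632
(array([ 0.44619233, -0.19334677,  0.14462815]), np.float64(0.0014553960203321826))
```

```bash
python3 -m crank '[{"linear":[-0.025,0,0.012],"dr":[0,-5,0],"hand":0},{"linear":[-0.0425,0,0.02],"dr":[0,-8.3,0],"hand":0},{"linear":[-0.0425,0,0.02],"dr":[0,-8.3,0],"hand":0},{"linear":[-0.0425,0.03,0.02],"dr":[0,-8.3,0],"hand":0},{"linear":[-0.0425,0.06,0.02],"dr":[0,-8.3,0],"hand":0},{"linear":[-0.0425,0.09,0.02],"dr":[0,-8.3,0],"hand":0},{"linear":[-0.0425,0.12,0.02],"dr":[0,-8.3,0],"hand":0},{"linear":[-0.0425,0.14,0.02],"dr":[0,-8.3,0],"hand":0},{"linear":[-0.0425,0.14,0.02],"dr":[0,-8.3,0],"hand":0},{"linear":[-0.0425,0.14,0.02],"dr":[0,-8.3,0],"hand":0}]' 20
python3 - <<'E'
from h import *
cv2.imwrite('pics/w2.png',bot.read_camera('wrist'))
E
```

```text
t: 2.17
eef_pos: [0.444, -0.2057, 0.1109]
tool_rot: [-0.544, 0.544, -0.453, 0.451]
contact_force: [1.2, -0.1, -0.0]
gripper_width: 0.5
```

View pics/w2.png

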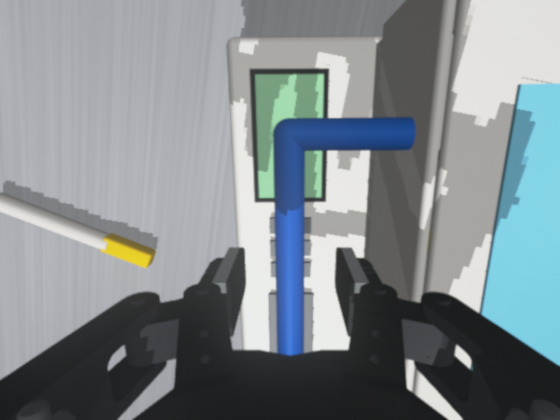

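The bar at column 290 lies midway between the fingers and parallel to them, so I'll close.

```bash
python3 -m crank '[{"linear":[0,0,0],"dr":[0,0,0],"hand":-1},{"linear":[0,0,0],"dr":[0,0,0],"hand":-1},{"linear":[0,0,0],"dr":[0,0,0],"hand":-1},{"linear":[0,0,0],"dr":[0,0,0],"hand":-1},{"linear":[0,0,0],"dr":[0,0,0],"hand":-1},{"linear":[0,0,0],"dr":[0,0,0],"hand":-1}]' 25
python3 - <<'E'
from h import *
for a in np.arange(0,1.2,.06): print(round(a,2),'y',round(-(.25*np.sin(a+.2013)-.05),4),'z',round(.245-.25*np.cos(a+.2013),4))
print(rot(bot.get_obs()['tool_rot']).as_matrix().round(3))
E
```

```text
t: 2.72
eef_pos: [0.4439, -0.2066, 0.112]
tool_rot: [-0.543, 0.544, -0.452, 0.452]
contact_force: [-4.8, -2.1, 6.5]
gripper_width: 0.13
0.0 y 0.0 z 0.0
0.06 y -0.0146 z 0.0035
0.12 y -0.029 z 0.0078
0.18 y -0.043 z 0.013
0.24 y -0.0568 z 0.019
0.3 y -0.0701 z 0.0258
0.36 y -0.0831 z 0.0334
0.42 y -0.0955 z 0.0417
0.48 y -0.1075 z 0.0508
0.54 y -0.1188 z 0.0606
0.6 y -0.1296 z 0.0711
0.66 y -0.1397 z 0.0821
0.72 y -0.1491 z 0.0938
0.78 y -0.1578 z 0.106
0.84 y -0.1658 z 0.1187
0.9 y -0.1729 z 0.1319
0.96 y -0.1793 z 0.1455
1.02 y -0.1849 z 0.1594
1.08 y -0.1896 z 0.1736
1.14 y -0.1934 z 0.1881
[[ 0.183 -0.001  0.983]
 [-0.983 -0.001  0.183]
 [ 0.001 -1.    -0.001]]
```

```bash
python3 -m crank '[{"linear":[0,-0.0146,0.0035],"dr":[0,0,0],"hand":-1},{"linear":[0,-0.029,0.0078],"dr":[0,0,0],"hand":-1},{"linear":[0,-0.043,0.013],"dr":[0,0,0],"hand":-1},{"linear":[0,-0.0568,0.019],"dr":[0,0,0],"hand":-1},{"linear":[0,-0.0701,0.0258],"dr":[0,0,0],"hand":-1},{"linear":[0,-0.0701,0.0258],"dr":[0,0,0],"hand":-1}]'
```

```text
t: 3.22
eef_pos: [0.4686, -0.2018, 0.1834]
tool_rot: [-0.543, 0.545, -0.452, 0.451]
contact_force: [-9.8, -1.9, 3.2]
gripper_width: 0.13
```

```bash
python3 -m crank '[{"linear":[0,-0.013,0.0076],"dr":[0,0,0],"hand":-1},{"linear":[0,-0.0254,0.0159],"dr":[0,0,0],"hand":-1},{"linear":[0,-0.0374,0.025],"dr":[0,0,0],"hand":-1},{"linear":[0,-0.0487,0.0348],"dr":[0,0,0],"hand":-1},{"linear":[0,-0.0595,0.0453],"dr":[0,0,0],"hand":-1},{"linear":[0,-0.0595,0.0453],"dr":[0,0,0],"hand":-1}]'
python3 - <<'E'
from h import *
cv2.imwrite('pics/s2.png',bot.read_camera('scene'))
E
```

```text
t: 3.72
eef_pos: [0.5126, -0.1935, 0.2441]
tool_rot: [-0.542, 0.545, -0.453, 0.451]
contact_force: [-19.2, -0.5, 18.8]
gripper_width: 0.131
```

View pics/s2.png

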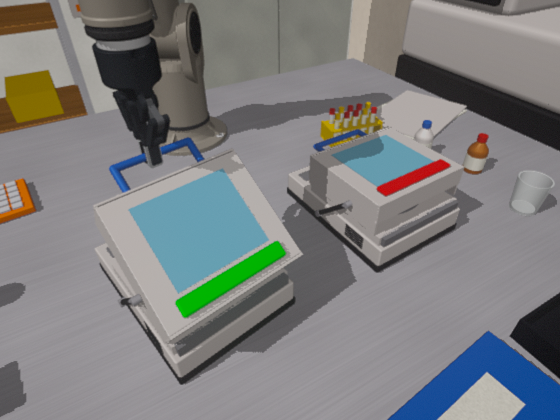

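The hood is tilted up about 0.6 rad with the bar in the gripper, and the red hood at (385,175) is shut. The 27 N outward force means my arc is slightly too tight, so I'll offset it a few mm outward.

```bash
python3 -m crank '[{"linear":[0,-0.003,-0.004],"dr":[0,0,0],"hand":-1},{"linear":[0,-0.0131,0.007],"dr":[0,0,0],"hand":-1},{"linear":[0,-0.0225,0.0187],"dr":[0,0,0],"hand":-1},{"linear":[0,-0.0312,0.0309],"dr":[0,0,0],"hand":-1},{"linear":[0,-0.0392,0.0436],"dr":[0,0,0],"hand":-1},{"linear":[0,-0.0463,0.0568],"dr":[0,0,0],"hand":-1},{"linear":[0,-0.0527,0.0704],"dr":[0,0,0],"hand":-1},{"linear":[0,-0.0527,0.0704],"dr":[0,0,0],"hand":-1}]'
```

```text
t: 4.43
eef_pos: [0.5867, -0.1791, 0.2957]
tool_rot: [0.545, -0.543, 0.45, -0.453]
contact_force: [-1.7, 0.1, 5.2]
gripper_width: 0.127
```

```bash
python3 -m crank '[{"linear":[0,-0.0045,0.012],"dr":[0,0,0],"hand":-1},{"linear":[0,-0.0088,0.0234],"dr":[0,0,0],"hand":-1},{"linear":[0,-0.0088,0.0234],"dr":[0,0,0],"hand":-1},{"linear":[0,-0.0088,0.0234],"dr":[0,0,0],"hand":-0.3},{"linear":[0,-0.0088,0.0234],"dr":[0,0,0],"hand":-0.3},{"linear":[0,-0.0088,0.0234],"dr":[0,0,0],"hand":-0.3},{"linear":[0,-0.0088,0.0234],"dr":[0,0,0],"hand":-0.3}]'
python3 - <<'E'
from h import *
cv2.imwrite('pics/w3.png',bot.read_camera('wrist'))
E
```

```text
t: 5.02
eef_pos: [0.6061, -0.1754, 0.3021]
tool_rot: [0.544, -0.544, 0.452, -0.452]
contact_force: [2.3, 0.5, -0.1]
gripper_width: 0.352
```

View pics/w3.png

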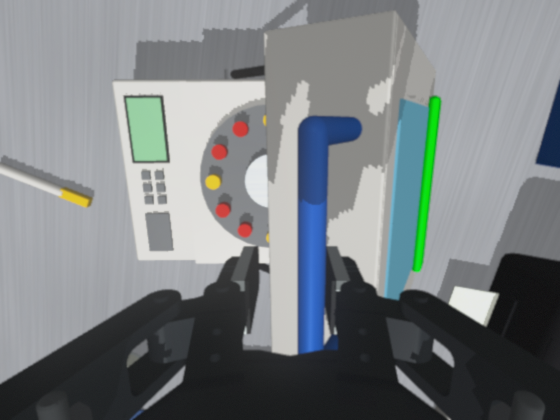

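The hood is wide open. The bar at column 313 now rests against the far finger, as expected, so I'll withdraw straight up.

```bash
python3 -m crank '[{"linear":[0,-0.012,0],"dr":[0,0,0],"hand":-0.3},{"linear":[0,-0.024,0],"dr":[0,0,0],"hand":-0.3},{"linear":[0,-0.036,0],"dr":[0,0,0],"hand":-0.3},{"linear":[0,-0.048,0],"dr":[0,0,0],"hand":-0.3},{"linear":[0,-0.06,0],"dr":[0,0,0],"hand":-0.3},{"linear":[0,-0.08,0],"dr":[0,0,0],"hand":-0.3},{"linear":[0,-0.1,-0.03],"dr":[0,0,0],"hand":-0.3},{"linear":[0,-0.1,-0.06],"dr":[0,0,0],"hand":-0.3},{"linear":[0,-0.1,-0.1],"dr":[0,0,0],"hand":-0.3},{"linear":[0,-0.1,-0.1],"dr":[0,0,0],"hand":-0.3}]'
python3 -m crank '[{"linear":[0,0,0],"dr":[0,0,0],"hand":-0.3},{"linear":[0,0,0],"dr":[0,0,0],"hand":-0.3},{"linear":[0,0,0],"dr":[0,0,0],"hand":-0.3},{"linear":[0,0,0],"dr":[0,0,0],"hand":-0.3},{"linear":[0,0,0],"dr":[0,0,0],"hand":-0.3},{"linear":[0,0,0],"dr":[0,0,0],"hand":-0.3},{"linear":[0,0,0],"dr":[0,0,0],"hand":-0.3},{"linear":[0,0,0],"dr":[0,0,0],"hand":-0.3}]'
python3 - <<'E'
from h import *
cv2.imwrite('pics/s3.png',bot.read_camera('scene'))
E
```

```text
t: 5.9
eef_pos: [0.5025, -0.1963, 0.4037]
tool_rot: [-0.541, 0.544, -0.453, 0.453]
contact_force: [0.0, -0.2, 0.4]
gripper_width: 0.346
t: 6.57
eef_pos: [0.5085, -0.1937, 0.4022]
tool_rot: [0.544, -0.544, 0.452, -0.452]
contact_force: [0.3, 0.5, 0.0]
gripper_width: 0.352
```

View pics/s3.png

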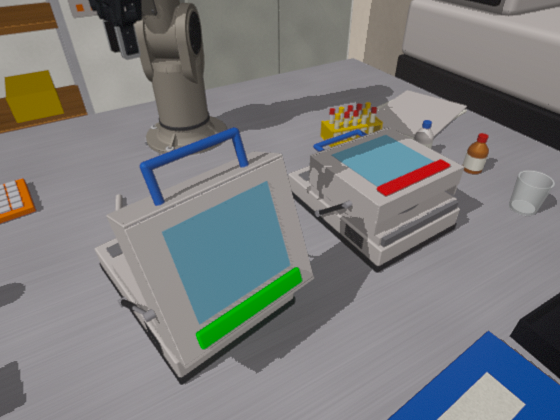

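The green hood stands open with its bar at about (191,150), the gripper is clear of it, and the red hood is shut. I'll check the angle and that it is at rest, then hand in.

Run:
```python
from h import *
a=cv2.imread('pics/s3.png').astype(int)
for i in range(4): b=bot.read_camera('scene')
print('max change',np.abs(a-b.astype(int))[120:370,95:320].max())
h=np.array([.4477,-.2]);d=np.array([np.cos(.19),np.sin(.19)])
p=bot.camera_params('scene')
for t in(.9,1.05,1.2):
    xy=h+d*(.245-.25*np.cos(t+.2013));X=np.array([*xy,.08+.25*np.sin(t+.2013)])
    print(t,cv2.projectPoints(X[None],cv2.Rodrigues(np.array(p['R']))[0],np.array(p['t']),np.array(p['K']),np.array([p['k1'],0,0,0.]))[0].ravel())
print(bot.place_of('scene','ready_handle'))
```

```text
max change 27
0.9 [170.85782808 143.75079129]
1.05 [182.37678595 143.96335925]
1.2 [196.80705525 148.76405911]
[{'xy': [192.2, 146.3], 'score': 0.89}]
```

```bash
python3 -m crank '[{"linear":[0,0,0],"dr":[0,0,0],"hand":-0.3},{"linear":[0,0,0],"dr":[0,0,0],"hand":-0.3},{"linear":[0,0,0],"dr":[0,0,0],"hand":-0.3},{"linear":[0,0,0],"dr":[0,0,0],"hand":-0.3},{"linear":[0,0,0],"dr":[0,0,0],"hand":-0.3},{"linear":[0,0,0],"dr":[0,0,0],"hand":-0.3},{"linear":[0,0,0],"dr":[0,0,0],"hand":-0.3},{"linear":[0,0,0],"dr":[0,0,0],"hand":-0.3}]'
python3 - <<'E'
from h import *
a=cv2.imread('pics/s3.png').astype(int);b=bot.read_camera('scene').astype(int)
df=np.abs(a-b).max(2);print((df[120:370,95:320]>20).mean(),(df[250:400,330:540]>20).mean(),df[250:400,330:540].max())
print(bot.place_of('scene','ready_handle'));bot.hand_in()
E
```

```text
t: 7.53
eef_pos: [0.5083, -0.1939, 0.4024]
tool_rot: [0.544, -0.544, 0.452, -0.452]
contact_force: [0.0, 0.7, 0.2]
gripper_width: 0.348
5.333333333333333e-05 0.0 14
[{'xy': [191.7, 145.5], 'score': 0.57}]
the job is handed in; nothing more can be done
```

I gripped the green-strip analyser's blue handle, swung its hood up along the hinge arc to about 1.05 rad and let go. The springs carry it from there; I drew the gripper straight up and clear, and handed in at about 7.5 s.

**Green hood:** the last pictures show it standing wide open. The handle was detected at (192,146), against a predicted (182,144) for 1.05 rad and (197,149) for 1.2 rad. That puts the hood at roughly 1.15 rad, with a few pixels of uncertainty. Pictures about 1 s apart showed no motion.

**Red hood:** it looks shut in the last picture I viewed. I did not measure its angle.

**Forces:** the reading at hand-in was under 1 N with the gripper clear. The highest reading I saw was about 27 N at the wrist mid-lift, because my arc was slightly too tight. I corrected it by a few millimetres.

**Disagreement:** the first handle measurements differed by up to about 9 mm along the bar and 3.5 mm across it. The wrist picture before gripping showed the bar centred between the fingers.

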